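# Switch off the dust extractor and take off its filter cover

## Task

The filter of the bench dust extractor has to be looked at. First switch the extractor off: reach under the overhanging front lip and push the red paddle up from below until it is fully in and stays in. Then twist the orange-handled filter cover a quarter turn anticlockwise to free its lugs, lift it off and lay it handle up near the middle of the big wooden round, leaving the bottle, tin, knob and sanding block where they stand.

Things in the scene. Friction and masses are not known exactly. Their poses are not given: they have to be found in the camera images.
- housing: Bench dust extractor, bolted down. Origin on the worktop. Its blue top plate spans x -115..70, y -110..110, z 120..130 mm in its frame; the grey body below it spans x -55..70, y -100..100. So the plate overhangs the front (-x, roughly towards the robot) as a lip 60 mm deep, open below down to the worktop. A 52 mm hose port stands out at the back to x = 100 mm.
- lip_edge (a point): Middle of the lip's lower front edge, 120 mm above the worktop. The switch sits up to 60 mm to either side. Fingers tilted 30 to 45 degrees (pointing down and to the housing's +x) can reach under the lip and press the paddle by moving straight up; they meet its lower front edge first, so go in 5 to 10 mm behind its front. Back out level, not to drag it down.
- paddle_face (a point): Middle of the underside of the red paddle hidden under the lip, 86 mm above the worktop; axes as the housing's. The paddle is a block 24 (x) x 46 (y) mm hanging 34 mm below the lip's underside, its front 6 mm behind the lip's front edge. It moves only straight up, 7 mm, against about 3 N, and stays where it is left. A black plate 30 x 58 x 8 mm surrounds its root.
- paddle (a joint): Travel of the paddle in m: 0 hanging out (on), 0.007 pushed fully up (off).
- collar: Fixed bayonet collar, the cover's seat on the top plate. Origin on its axis at its foot, 130 mm above the worktop, z up. Ring 96 mm outside, 28 mm high, with two claws (132 mm over both, 40.5 mm high) over the cover's lugs. Locked lugs lie along its +-x. They clear the claws after 60 degrees anticlockwise seen from above (+yaw); stops end the turn at about 100 degrees and at the locked end.
- cover: Loose filter cover, 0.1 to 0.2 kg. Origin at the centre of its flat underside (72 mm spigot, 5 mm deep), z up. Black disc 94 mm wide, 5 to 13 mm up; two lugs 16 mm wide along +-x reach 58 mm out, 5 to 11 mm up. Orange grip bar along x, 64 x 16 mm, 13 to 48 mm up. Seated, its origin is 23 mm above the collar's, with 2 mm sideways play; it starts locked, x within 3 degrees of the collar's.
- cover_grip (a point): Point on the cover's axis in the grip bar, 36 mm above the cover's origin: a good height for the TCP. The bar is 16 mm thick across the cover's y axis.
- round: Loose big wooden round, a disc 246 mm in diameter and 20 mm thick, lying flat on the worktop. Origin at the centre of its underside. It may lie to the left or right of the extractor.
- glue: Glue bottle, loose bystander, 62 mm diameter, 196 mm high, standing beside the extractor's lip. Origin under its centre.
- tin: Round filler tin, loose bystander, 65 mm diameter, 62 mm high, standing on the other side of the lip. Origin under its centre.
- knob: Small turned wooden knob, loose bystander, 39 mm diameter, 37 mm high, on the worktop between the extractor and the round, farther back. Origin under its centre.
- block: Sanding block, loose bystander, 61 x 117 x 35 mm, on the worktop in front of the work. Origin under its centre.
There are look-alikes about, which are no part of the job. Leave any pink or yellow look-alike of the cover alone.

How it is judged:
On the way, in this order (a step that is already met when the one before it is completed fails the run):
1. the paddle is pushed fully up (off) while the cover is still locked (value of joint paddle above 0.0055 m and angle between the x axis of cover and the x axis of collar, either way round below 0.4 rad and z of cover in the frame of collar below 0.035 m), for 0.2 s.
2. the cover is twisted past its claws, still down in the collar (angle between the x axis of cover and the x axis of collar, either way round above 1 rad and z of cover in the frame of collar below 0.035 m), for 0.05 s.
3. the cover is lifted out of the collar (z of cover in the frame of collar above 0.05 m), for 0.1 s.
At the end, for the whole second after the job is handed in: The paddle is in (at least 5.5 of its 7 mm), and the cover lies flat (within 0.1 rad), handle up and at rest on the wooden round, its centre within 60 mm of the round's centre, with the round flat on the worktop (value of joint paddle above 0.0055 m and horizontal distance between cover and round below 0.06 m and z of cover in the frame of round between 0.015 and 0.026 m and angle between cover's own z axis and vertical below 0.1 rad and linear speed of cover below 0.02 m/s and height (world z) of round below 0.005 m); the robot touches nothing.
It fails at once if the glue bottle is moved by more than 25 mm or tipped (distance of glue from where it was at the start of the episode above 0.025 m or angle between glue's own z axis and vertical above 0.3 rad).
It fails at once if the filler tin is moved by more than 25 mm or tipped (distance of tin from where it was at the start of the episode above 0.025 m or angle between tin's own z axis and vertical above 0.3 rad).
It fails at once if the wooden knob is moved by more than 25 mm or tipped (distance of knob from where it was at the start of the episode above 0.025 m or angle between knob's own z axis and vertical above 0.3 rad).
It fails at once if the sanding block is moved by more than 25 mm or tipped (distance of block from where it was at the start of the episode above 0.025 m or angle between block's own z axis and vertical above 0.3 rad).
It also fails if it takes over 67 s, if anything falls off the work surface, if the arm or the gripper's body presses on something with over 40 N, if the wrist force passes 120 N, or if a joint passes its speed limit or range.

## Robot

A 7-joint arm with a two-finger parallel gripper is mounted at the origin on a cart in front of the work surface, level with it; the furniture and walls round the work are solid. World frame = base frame: x ahead of the robot, y to its left, z up, the work surface at z = 0. Lengths are in m, angles in rad, forces in N, time in s.
With the tool pointing down it reaches from about 0.425 to 0.925 m from the base axis. Payload 6.8 kg.
Tool frame: the origin (TCP) lies between the finger pads, 19 mm behind the fingertips; this is the grasp point; z points along the fingers, y is the line along which they close (so a half turn about z gives the same grasp; the last joint's range is limited). The gripper opens to 85 mm and grips with 20 to 120 N. Pads are 22 mm wide; open, the fingers measure 114 mm over their backs; the gripper's body (76 mm by 85 mm) begins 54 mm behind the grasp point. The pads swing forward as they close: fully open they stand 13 mm farther back than shut.
Start: joints at [1.011, 0.477, 0.022, 1.555, -0.011, 1.109, -0.083], TCP at [0.295, -0.607, 0.25] pointing down, gripper open.
Joint ranges: [-2.96, 2.96], [-0.34, 2.1], [-1.41, 1.46], [0.24, 2.44], [-1.37, 4.51], [0.17, 1.92], [-2.96, 2.96]. Speed limits (rad/s): [2.39, 2.39, 3.14, 3.14, 3.14, 3.14, 3.14].

## Interface

Orientations are given as a rotation vector (axis times angle).
In Python, from bench import r gives the robot as it stands.
- The arm moves only by the shell command python3 -m jog 'ROWS' [FORCE]. ROWS is JSON, a list of rows, each an object of numbers: "fingers": the finger opening in m, from 0 to 0.0854; "x", "y", "z": the shift along the tool's x, y, z in m; "rx", "ry", "rz": the turn, a rotation vector about the tool's x, y, z in degrees. In form: [{"fingers": .., "x": .., "y": .., "z": .., "rx": .., "ry": .., "rz": ..}, ...]. A call has 1 to 8 rows; each row shifts and turns the commanded pose from where the row before left it, along the tool's axes as they then stand; what a row does not reach is not made up. A row lasts 1/8 s, in which the tool goes at most 62.5 mm and 10.7 degrees, less where a joint would pass 70% of its speed; a pose out of reach is approached as far as the arm can. A call is refused whole if a number of a shift passes 0.0625 or a number of a turn 10.7, either way. A call with a gripper value outside its range is refused whole. The fingers move at their own pace and stop on an object; FORCE is the grip in N (left out, the last holds). Time passes only in rows, so rows that do not move let the fingers close. It gives the time, the measured TCP pose, the force, the opening and the grip force at its end, in the units of the state.
- r.get_obs(): the state, without advancing time (a new reading comes with each control period).
- r.grab_frame(name): name is "scene" or "top" or "wrist"; returns (picture, depth): 420x560x3 uint8, red, green, blue; 420x560 float32, m along the optical axis (not along the pixel's ray), 0 where there is no reading.
- r.get_calibration(name): a dict with "mtx" (3x3 intrinsics, pixels), "extrinsics" (4x4, takes a point from camera to world coordinates). Camera axes: x right, y down, z forward; pixel columns grow to the right and rows downward; lengths in m; the calibration is good to about 2 mm. A picture is of the moment at which its call begins: read the wrist's pose just before it. get_calibration takes no time and is no camera call; for the wrist camera it gives the pose at the moment of the call.
- r.hand_in(): hands the job in; it is judged then, once.
Trained networks look in the newest picture that a camera, given by its name, has taken for a name from the list of things; names that differ only in an ending like _2 or _b are one class to them, and where a whole thing is asked for, a point or a joint stands for the part that bears it (a point fixed in the world has none). Each returns a list of dicts, best first, with "score" (0 to 1); they miss things now and then, are a little off and sometimes report something else, mostly with a low value. They report only what shows in the picture. A call takes as long as a camera call. They do not tell look-alikes from the thing itself.
- r.search_frame(target, camera): "xyz" ([x, y, z] in m, in world coordinates, good to about 4 mm: the middle of the surface that is visible of it).
- r.landmark_of(target, camera): "xyz" ([x, y, z] in m, in world coordinates, good to about 4 mm: a listed point, or the origin of a listed thing).
The state is a dict: "clock": time; "joints": joint angles; "qvel": joint speeds; "tau": joint torques, N m; "tcp_pos": TCP position; "orientation": TCP orientation; "contact_force": force on the tool from outside, world axes, zero at the start; "moment": the same for the moment, N m; "grip_width": finger opening in m; "gripper_force": force on a finger pad.
Only numpy, scipy, OpenCV 4.12 (cv2) and the standard library are available. Lean on these libraries where they do the work, as an engineer would, in place of code of your own. Each camera call takes 0.05 s, during which the arm holds its last target. There are 200 camera calls.

## Working session

There is one attempt and no reset: what is moved stays moved. The work goes in short steps, Python scripts to look and compute and a shell command to move; the robot and the scene stay as the last step left them, time stands still between calls to the robot, and variables do not carry over. Pictures are saved under pics/ and viewed, at most 10 in all, crops included, and the job is handed in when it is done.

```bash
ls; mkdir -p pics; cat > h.py <<'E'
from bench import r
import numpy as np, cv2
from scipy.spatial.transform import Rotation as R
def save(n,f):
    p,d=r.grab_frame(n); cv2.imwrite('pics/'+f,p[:,:,::-1]); np.save('pics/'+f+'.npy',d); return p,d
def cloud(n,d):
    c=r.get_calibration(n);K=c['mtx'];T=np.array(c['extrinsics'])
    v,u=np.mgrid[:d.shape[0],:d.shape[1]]
    P=np.stack([(u-K[0][2])/K[0][0]*d,(v-K[1][2])/K[1][1]*d,d],-1)
    return P@T[:3,:3].T+T[:3,3]
E
python3 - <<'E'
from h import *
for c in ('top','scene'):
    save(c,c+'1.png')
    for t in ['housing','lip_edge','paddle_face','collar','cover','cover_grip','round','glue','tin','knob','block']:
        for o in r.landmark_of(t,c)[:3]: print(c,t,np.round(o['xyz'],3),round(o['score'],2))
print(r.get_obs())
a=cv2.imread('pics/top1.png')
E
```

```text
pics
top housing [ 0.65  -0.211 -0.001] 0.82
top lip_edge [ 0.533 -0.212  0.12 ] 0.88
top lip_edge [ 0.649 -0.21   0.128] 0.32
top collar [ 0.649 -0.21   0.128] 0.6
top collar [0.756 0.    0.001] 0.28
top cover [ 0.672 -0.447  0.001] 0.96
top cover [ 0.65  -0.209  0.155] 0.68
top cover [ 0.532 -0.214  0.118] 0.43
top cover_grip [ 0.372 -0.278  0.036] 0.87
top cover_grip [ 0.666 -0.446  0.04 ] 0.66
top cover_grip [ 0.65  -0.202  0.187] 0.58
top round [ 0.635  0.22  -0.   ] 0.92
top glue [ 0.507 -0.016 -0.003] 0.79
top tin [ 0.512 -0.419  0.002] 0.92
top tin [ 0.373 -0.01  -0.001] 0.72
top knob [ 0.756 -0.001  0.   ] 0.48
top block [ 0.371 -0.013 -0.001] 0.8
scene housing [ 0.65  -0.213 -0.003] 0.86
scene lip_edge [ 0.528 -0.215  0.123] 0.56
scene paddle_face [ 0.556 -0.194  0.083] 0.54
scene collar [ 0.649 -0.212  0.13 ] 0.62
scene cover [ 0.648 -0.204  0.154] 0.85
scene cover [ 0.374 -0.274 -0.002] 0.75
scene cover [ 0.67  -0.448  0.   ] 0.37
scene cover_grip [ 0.644 -0.208  0.189] 0.69
scene cover_grip [ 0.376 -0.272  0.037] 0.58
scene cover_grip [ 0.668 -0.447  0.038] 0.44
scene ro
[... 209 characters left out ...]
ray([ 1.01092729,  0.47698677,  0.02237411,  1.55538605, -0.01149339,
        1.10928352, -0.0830797 ]), 'qvel': array([-2.02590295e-04, -1.74214608e-03, -1.32855230e-03, -5.16934222e-04,
       -2.39798625e-04, -5.11155405e-04, -5.63499319e-05]), 'tau': array([ 3.19941500e-04, -5.96325517e+01,  1.60679631e+00, -2.81538373e+01,
        1.24457580e-02,  1.73519617e-03, -1.80738181e-05]), 'tcp_pos': array([ 0.29470835, -0.6072974 ,  0.25002218]), 'orientation': array([3.06172182e+00, 7.03644063e-01, 6.05957394e-05]), 'contact_force': array([ 0.08045785, -0.4030578 , -0.01334306]), 'moment': array([-0.02860614,  0.01327115, -0.00216257]), 'gripper_force': 0.0, 'grip_width': 0.08539087172825038}
```

View pics/top1.png

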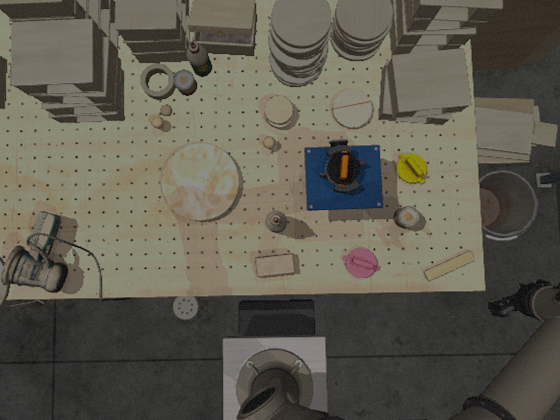

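View pics/scene1.png

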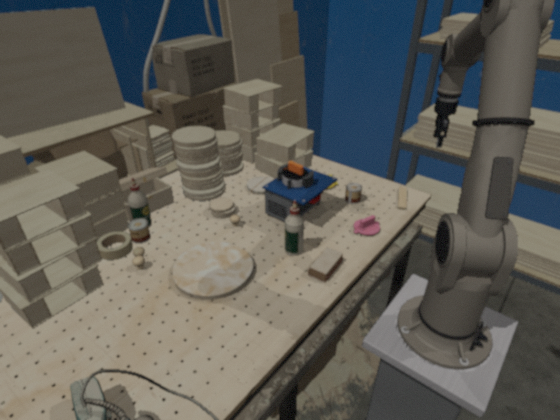

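The top view shows the blue extractor with its orange grip at (344,166), the round at (200,181), the glue at (277,221), the tin at (407,216), the block at (275,264), the knob at (268,143), and the pink and yellow look-alikes at (361,262) and (411,167). In the scene view, red shows under the lip near (316,199).

```bash
python3 - <<'E'
from h import *
p=cv2.imread('pics/top1.png')[:,:,::-1].astype(int);d=np.load('pics/top1.png.npy');X=cloud('top',d)
m=(p[...,2]>p[...,0]+40)&(abs(X[...,2]-.13)<.012)
q=X[m][:,:2].astype(np.float32);print('plate',cv2.minAreaRect(q*1000),np.median(X[m][:,2]))
m=(p[...,0]>150)&(p[...,2]<90)&(p[...,1]<150)&(X[...,2]>.17)
q=X[m][:,:2].astype(np.float32);print('bar',cv2.minAreaRect(q*1000),m.sum(),np.median(X[m][:,2]))
p=cv2.imread('pics/scene1.png')[:,:,::-1].astype(int);d=np.load('pics/scene1.png.npy');X=cloud('scene',d)
m=(p[...,0]>100)&(p[...,2]<70)&(p[...,1]<70)&(X[...,2]<.14)&(X[...,2]>.05)
ys,xs=np.where(m)
for a,b in zip(ys,xs): print(b,a,p[a,b],np.round(X[a,b],3))
E
```

```text
plate ((627.088134765625, -211.7515869140625), (181.17349243164062, 216.36805725097656), 0.8669649362564087) 0.13106847824308365
bar ((0.0, 0.0), (0.0, 0.0), 0.0) 0 nan
  return _methods._mean(a, axis=axis, dtype=dtype,
  ret = ret.dtype.type(ret / rcount)
```

```bash
python3 - <<'E'
from h import *
p=cv2.imread('pics/top1.png')[:,:,::-1].astype(int);d=np.load('pics/top1.png.npy');X=cloud('top',d)
m=(p[...,0]>p[...,2]+70)&(X[...,2]>.165)
q=X[m][:,:2].astype(np.float32);print('bar',cv2.minAreaRect(q*1000),m.sum(),np.median(X[m][:,2]))
p=cv2.imread('pics/scene1.png')[:,:,::-1].astype(int);d=np.load('pics/scene1.png.npy');X=cloud('scene',d)
m=(p[...,0]>2*p[...,1])&(p[...,0]>2*p[...,2])&(p[...,0]>60)
m[:185]=0;m[215:]=0;m[:,:290]=0;m[:,345:]=0
ys,xs=np.where(m)
for a,b in zip(ys,xs): print(b,a,p[a,b],np.round(X[a,b],3))
c=cv2.imread('pics/scene1.png')[150:230,240:350]
t=cv2.imread('pics/top1.png')[130:220,290:400]
cv2.imwrite('pics/c1.png',np.hstack([cv2.resize(c,(396,320),interpolation=2),cv2.resize(t,(391,320),interpolation=2)]))
E
```

```text
bar ((555.9118041992188, -137.4812774658203), (44.98155212402344, 322.973876953125), 54.96610641479492) 148 0.2008682999127095
319 197 [70 30 28] [ 0.537 -0.206  0.103]
317 198 [64 14  9] [ 0.54  -0.199  0.101]
319 198 [67 28 27] [ 0.538 -0.209  0.097]
315 199 [62 20 17] [ 0.538 -0.183  0.106]
316 199 [65 12 10] [ 0.537 -0.188  0.103]
317 199 [67 17 18] [ 0.537 -0.195  0.1  ]
318 199 [63 19 21] [ 0.537 -0.201  0.097]
312 200 [62 10 16] [ 0.547 -0.179  0.1  ]
313 200 [65 13  8] [ 0.545 -0.182  0.099]
314 200 [69 12 12] [ 0.538 -0.178  0.104]
315 200 [67 11 13] [ 0.54  -0.187  0.098]
316 200 [65 14 14] [ 0.538 -0.19   0.098]
317 200 [63 16 19] [ 0.537 -0.195  0.095]
311 201 [68 20 22] [ 0.55  -0.177  0.095]
312 201 [69 12 11] [ 0.545 -0.175  0.098]
313 201 [72 16 17] [ 0.544 -0.18   0.096]
314 201 [69 19 12] [ 0.541 -0.182  0.097]
315 201 [67 22 19] [ 0.537 -0.182  0.098]
316 201 [63 22 22] [ 0.538 -0.19   0.094]
310 202 [62 21 20] [ 0.555 -0.178  0.089]
311 202 [62 17 16] [ 0.551 -0.178  0.09 ]
312 202 [67 13 13] [ 0.546 -0.177  0.093]
313 202 [70 15 19] [ 0.544 -0.181  0.091]
314 202 [67 19 14] [ 0.539 -0.18   0.094]
291 212 [85 42 37] [ 0.505 -0.     0.16 ]
295 213 [76 37 33] [ 0.492 -0.004  0.16 ]
296 213 [64 31 26] [ 0.492 -0.009  0.157]
```

View pics/c1.png

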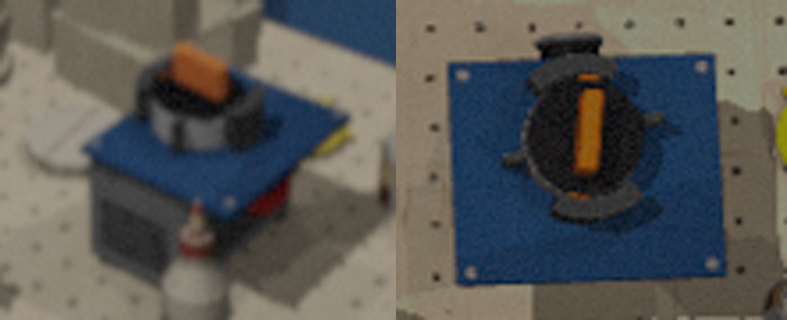

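The red paddle shows under the lip at crop (268,198), about y = -0.178 to -0.22 with its front near x = 0.54. The grip bar runs roughly along world x. I'll level the yaw, close the fingers and go in front of the lip.

```bash
python3 -m jog '[{"fingers":0,"rz":8.6},{"fingers":0,"rz":8.6},{"fingers":0,"rz":8.6},{"fingers":0,"x":0.018,"y":-0.05},{"fingers":0,"x":0.018,"y":-0.05},{"fingers":0,"x":0.018,"y":-0.05},{"fingers":0,"x":0.018,"y":-0.05},{"fingers":0,"x":0.018,"y":-0.05}]' 40; python3 -m jog '[{"fingers":0,"x":0.018,"y":-0.05},{"fingers":0,"x":0.018,"y":-0.05},{"fingers":0,"y":-0.05},{"fingers":0,"ry":10},{"fingers":0,"ry":10},{"fingers":0,"ry":10},{"fingers":0,"ry":10},{"fingers":0}]'; python3 - <<'E'
from h import *
o=r.get_obs();print(o['clock'],o['joints'],R.from_rotvec(o['orientation']).as_matrix().round(3))
save('wrist','w1.png')
for t in ('lip_edge','paddle_face'):
  for c in ('wrist','scene'):
    if c=='scene' and t=='lip_edge': r.grab_frame(c)
    for q in r.landmark_of(t,c)[:2]: print(c,t,np.round(q['xyz'],3),round(q['score'],2))
E
```

```text
1.2 [ 1.01092729  0.47698677  0.02237411  1.55538605 -0.01149339  1.10928352
 -0.0830797 ] [[ 0.9    0.437  0.   ]
 [ 0.437 -0.9   -0.   ]
 [ 0.     0.    -1.   ]]
scene lip_edge [ 0.53  -0.209  0.124] 0.85
scene paddle_face [ 0.371 -0.009  0.   ] 0.6
scene paddle_face [ 0.553 -0.193  0.088] 0.58validation failed for argument at $[0]...
validation failed for argument at $[0]...
```

View pics/w1.png

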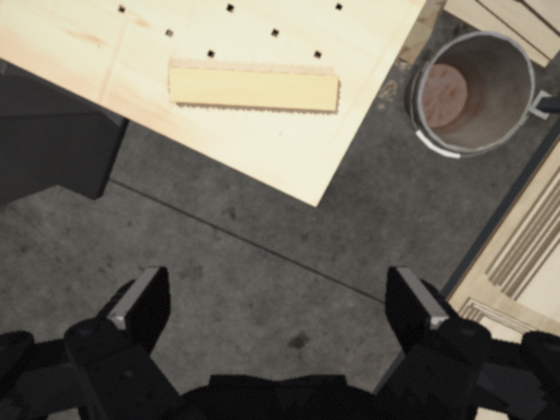

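The wrist picture still shows the start view, because the move was refused. Probably every row needs all seven keys.

```bash
python3 -m jog '[{"fingers":0,"x":0,"y":0,"z":0,"rx":0,"ry":0,"rz":8.6},{"fingers":0,"x":0,"y":0,"z":0,"rx":0,"ry":0,"rz":8.6},{"fingers":0,"x":0,"y":0,"z":0,"rx":0,"ry":0,"rz":8.6},{"fingers":0,"x":0.018,"y":-0.05,"z":0,"rx":0,"ry":0,"rz":0},{"fingers":0,"x":0.018,"y":-0.05,"z":0,"rx":0,"ry":0,"rz":0},{"fingers":0,"x":0.018,"y":-0.05,"z":0,"rx":0,"ry":0,"rz":0},{"fingers":0,"x":0.018,"y":-0.05,"z":0,"rx":0,"ry":0,"rz":0},{"fingers":0,"x":0.018,"y":-0.05,"z":0,"rx":0,"ry":0,"rz":0}]' 40
```

```text
clock: 2.5
tcp_pos: [0.3849, -0.3555, 0.2503]
orientation: [3.141, 0.002, 0.001]
contact_force: [-0.3, 0.2, -0.2]
grip_width: -0.0002
gripper_force: 0.0
```

```bash
python3 -m jog '[{"fingers":0,"x":0.012,"y":-0.052,"z":0,"rx":0,"ry":0,"rz":0},{"fingers":0,"x":0.012,"y":-0.052,"z":0,"rx":0,"ry":0,"rz":0},{"fingers":0,"x":0.012,"y":-0.053,"z":0,"rx":0,"ry":0,"rz":0},{"fingers":0,"x":0,"y":0,"z":0,"rx":0,"ry":10,"rz":0},{"fingers":0,"x":0,"y":0,"z":0,"rx":0,"ry":10,"rz":0},{"fingers":0,"x":0,"y":0,"z":0,"rx":0,"ry":10,"rz":0},{"fingers":0,"x":0,"y":0,"z":0,"rx":0,"ry":10,"rz":0},{"fingers":0,"x":0,"y":0,"z":0,"rx":0,"ry":0,"rz":0}]'; python3 - <<'E'
from h import *
o=r.get_obs();print(o['joints'].round(2),R.from_rotvec(o['orientation']).as_matrix().round(3))
save('wrist','w2.png')
for t in ('lip_edge','paddle_face'):
    for q in r.landmark_of(t,'wrist')[:2]: print(t,np.round(q['xyz'],3),round(q['score'],2))
E
```

```text
clock: 3.5
tcp_pos: [0.422, -0.1915, 0.249]
orientation: [-2.984, -0.02, -0.885]
contact_force: [-1.2, -0.2, -0.3]
grip_width: -0.0001
gripper_force: 0.0
[ 0.47 -0.05  0.01  2.37 -0.75  0.42 -0.45] [[ 0.838  0.02   0.545]
 [ 0.004 -0.999  0.032]
 [ 0.545 -0.025 -0.838]]
lip_edge [ 0.538 -0.213  0.122] 0.8
paddle_face [ 0.552 -0.203  0.084] 0.71
```

View pics/w2.png

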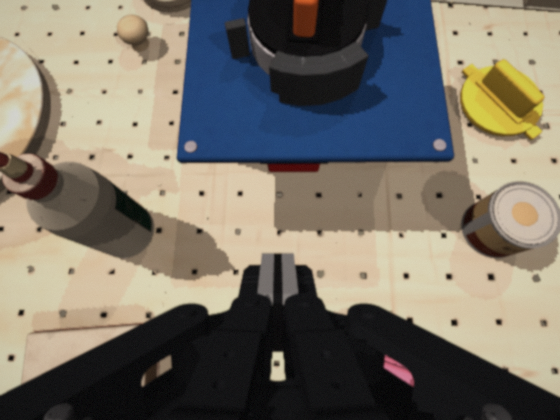

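The wrist view shows the red paddle at columns 268–319, row 167, under the blue lip (180–452), so its centre is at y ≈ -0.197. The tool is tilted about 33°. Now I'll go down in front of the lip.

```bash
python3 -m jog '[{"fingers":0,"x":-0.0143,"y":0.002,"z":0.032,"rx":0,"ry":0,"rz":0},{"fingers":0,"x":-0.0143,"y":0.002,"z":0.032,"rx":0,"ry":0,"rz":0},{"fingers":0,"x":-0.0143,"y":0.002,"z":0.032,"rx":0,"ry":0,"rz":0},{"fingers":0,"x":-0.0143,"y":0.002,"z":0.032,"rx":0,"ry":0,"rz":0},{"fingers":0,"x":-0.0143,"y":0.002,"z":0.032,"rx":0,"ry":0,"rz":0},{"fingers":0,"x":0,"y":0,"z":0,"rx":0,"ry":0,"rz":0}]'; cat >> h.py <<'E'
def to(x,y,z):
    o=r.get_obs();M=R.from_rotvec(o['orientation']).as_matrix()
    print('tcp',o['tcp_pos'].round(4),'tool axes',M.round(3).tolist(),'shift',(M.T@(np.array([x,y,z])-o['tcp_pos'])).round(4),'q',o['joints'].round(2))
E
python3 -c "
from h import *
to(.528,-.197,.075)"
```

```text
clock: 4.4
tcp_pos: [0.4487, -0.211, 0.1211]
orientation: [-2.981, -0.038, -0.824]
contact_force: [0.3, 0.2, -0.7]
grip_width: 0.0001
gripper_force: 0.0
tcp [ 0.4487 -0.211   0.1211] tool axes [[0.858, 0.037, 0.512], [0.011, -0.999, 0.053], [0.514, -0.04, -0.857]] shift [ 0.0445 -0.0092  0.0809] q [ 0.88  0.31 -0.43  2.37 -1.36  0.17  0.27]
```

```bash
python3 -m jog '[{"fingers":0,"x":0.0143,"y":-0.0033,"z":0.0087,"rx":0,"ry":0,"rz":0},{"fingers":0,"x":0.0143,"y":-0.0033,"z":0.0087,"rx":0,"ry":0,"rz":0},{"fingers":0,"x":0.0143,"y":-0.0033,"z":0.0087,"rx":0,"ry":0,"rz":0},{"fingers":0,"x":0,"y":0,"z":0,"rx":0,"ry":5,"rz":1},{"fingers":0,"x":0,"y":0,"z":0,"rx":0,"ry":0,"rz":0}]'; python3 -c "
from h import *
to(.5,-.197,.073)"
```

```text
clock: 5.03
tcp_pos: [0.4989, -0.2077, 0.1386]
orientation: [-2.941, -0.022, -0.896]
contact_force: [0.3, -0.7, 0.1]
grip_width: 0.0002
gripper_force: 0.0
tcp [ 0.4989 -0.2077  0.1386] tool axes [[0.83, 0.033, 0.556], [-0.005, -0.998, 0.068], [0.557, -0.06, -0.828]] shift [-0.0357 -0.0068  0.0557] q [ 0.86  0.33 -0.46  2.3  -1.36  0.17  0.22]
```

```bash
cat > fk.py <<'E'
import numpy as np
from scipy.spatial.transform import Rotation as R
from scipy.optimize import least_squares
D=[([1.01092729,.47698677,.02237411,1.55538605,-.01149339,1.10928352,-.0830797],[.29470835,-.6072974,.25002218],[3.06172182,.703644063,6.06e-5]),
([.47,-.05,.01,2.37,-.75,.42,-.45],[.422,-.1915,.249],[-2.984,-.02,-.885]),
([.88,.31,-.43,2.37,-1.36,.17,.27],[.4487,-.211,.1211],[-2.981,-.038,-.824]),
([.86,.33,-.46,2.3,-1.36,.17,.22],[.4989,-.2077,.1386],[-2.941,-.022,-.896])]
def fk(q,p,s):
    y=lambda a:R.from_euler('y',a); z=lambda a:R.from_euler('z',a); e=lambda v:np.array([0,0,v])
    h,L1,L2,L3,o7,o1,a=p
    M=z(s[0]*q[0]+o1)*y(q[1]); P=e(h)
    M=M*z(s[1]*q[2]); P=P+M.apply([a,0,L1])
    M=M*y(q[3]);P=P+M.apply([-a,0,0]); M=M*z(s[2]*q[4]); P=P+M.apply(e(L2))
    M=M*y(q[5])*z(s[3]*q[6]+o7); P=P+M.apply(e(L3)); return P,M
def res(p,s):
    o=[]
    for q,x,w in D:
        P,M=fk(q,p,s); o+=[(P-x)*5,(M.inv()*R.from_rotvec(w)).as_rotvec()]
    return np.concatenate(o)
if __name__=='__main__':
    import itertools
    B=[]
    for s in itertools.product([1,-1],repeat=4):
      for o7 in (0,1.57,3.14,-1.57):
        f=least_squares(res,[.3,.4,.4,.25,o7,0,0],args=(s,)); B.append((f.cost,s,f.x.round(4).tolist()))
    B.sort(key=lambda b:b[0])
    for b in B[:3]: print(b)
    print(res(B[0][2],B[0][1]).round(3))
E
python3 fk.py
```

```text
(np.float64(0.0048635554569195685), (-1, -1, -1, -1), [0.2516, 0.5118, 0.468, 0.248, 1.4939, -0.0867, 0.0142])
(np.float64(0.004863555456919615), (-1, -1, -1, -1), [0.2516, 0.5118, 0.468, 0.248, 1.4939, -0.0867, 0.0142])
(np.float64(0.004863555456919725), (-1, -1, -1, -1), [0.2516, 0.5118, 0.468, 0.248, 1.4939, -0.0867, 0.0142])
[ 0.012  0.017  0.03   0.     0.    -0.01   0.     0.023 -0.011  0.046
  0.004 -0.     0.017 -0.003 -0.012  0.045  0.002  0.002 -0.008 -0.015
 -0.008  0.05  -0.002  0.009]
```

```bash
cat > ik.py <<'E'
from fk import *
p=[0.2516,0.5118,0.468,0.248,1.4939,-0.0867,0.0142];s=(-1,)*4
lo=np.array([-2.96,-.34,-1.41,.24,-1.37,.17,-2.96])+.03;hi=np.array([2.96,2.1,1.46,2.44,4.51,1.92,2.96])-.03
def ik(P,t,roll,n=60,seed=0):
    g=np.random.default_rng(seed);S=[]
    M=R.from_euler('x',np.pi)*R.from_euler('y',np.radians(t))*R.from_euler('z',np.radians(roll))
    def f(q):
        a,b=fk(q,p,s);return np.r_[(a-P)*5,(b.inv()*M).as_rotvec()]
    for i in range(n):
        r=least_squares(f,g.uniform(lo,hi),bounds=(lo,hi),max_nfev=60)
        if r.cost<1e-5: S.append(r.x)
    return S
if __name__=='__main__':
    for P in ([.45,-.197,.12],[.528,-.197,.075]):
      for t in (30,35,42):
        for roll in (0,90,180):
          S=ik(P,t,roll,25); print(P,t,roll,len(S)); 
          for q in S[:4]: print('   ',q.round(2))
E
python3 ik.py
```

```text
[0.45, -0.197, 0.12] 30 0 2
    [ 1.41  0.52 -1.12  2.39  1.41  0.2  -2.46]
    [ 1.53  0.71 -1.33  2.39  1.54  0.42 -2.53]
[0.45, -0.197, 0.12] 30 90 8
    [ 1.42  0.52 -1.13  2.39  1.42  0.21  2.25]
    [ 1.42  0.52 -1.13  2.39  1.42  0.21  2.25]
    [ 1.41  0.51 -1.12  2.38  1.38  0.2   2.28]
    [ 1.42  0.52 -1.13  2.39  1.41  0.21  2.25]
[0.45, -0.197, 0.12] 30 180 5
    [ 1.43  0.54 -1.15  2.39  1.43  0.22  0.67]
    [ 1.43  0.53 -1.14  2.39  1.43  0.22  0.67]
    [ 1.46  0.57 -1.19  2.39  1.46  0.26  0.65]
    [ 1.53  0.71 -1.33  2.38  1.53  0.42  0.63]
[0.45, -0.197, 0.12] 35 0 0
[0.45, -0.197, 0.12] 35 90 0
[0.45, -0.197, 0.12] 35 180 0
[0.45, -0.197, 0.12] 42 0 0
[0.45, -0.197, 0.12] 42 90 0
[0.45, -0.197, 0.12] 42 180 0
[0.528, -0.197, 0.075] 30 0 8
    [ 1.15  0.68 -0.95  2.25  1.71  0.28 -2.76]
    [ 1.1   0.64 -0.89  2.25  1.72  0.23 -2.79]
    [ 1.09  0.63 -0.88  2.25  1.72  0.22 -2.79]
    [ 1.11  0.65 -0.9   2.25  1.72  0.24 -2.78]
[0.528, -0.197, 0.075] 30 90 12
    [ 1.34  0.97 -1.28  2.25  1.74  0.63  2.06]
    [ 1.07  0.62 -0.85  2.25  1.75  0.2   1.88]
    [-0.5
[... 950 characters left out ...]
-0.9   2.29  2.26  0.23 -0.15]
[0.528, -0.197, 0.075] 42 0 7
    [ 1.43  1.13 -1.33  2.34  2.18  0.67 -2.89]
    [-0.64  1.28  1.43  2.34  4.1   1.46  0.25]
    [ 0.85  0.54 -0.5   2.34  3.53  0.33  1.66]
    [-0.64  1.27  1.42  2.34  4.11  1.45  0.26]
[0.528, -0.197, 0.075] 42 90 11
    [ 1.3   0.84 -1.09  2.34  2.46  0.42  1.37]
    [ 0.31  0.48  0.11  2.34  3.98  0.51 -0.49]
    [ 0.37  0.48  0.05  2.34  3.95  0.49 -0.45]
    [ 1.44  1.15 -1.35  2.33  2.16  0.69  1.85]
[0.528, -0.197, 0.075] 42 180 4
    [ 0.48  0.48 -0.08  2.34  3.88  0.45 -1.93]
    [ 0.71  0.51 -0.34  2.34  3.71  0.37 -1.7 ]
    [ 1.13  0.67 -0.85  2.34  2.92  0.31 -0.77]
    [ 1.16  0.69 -0.88  2.34  2.85  0.32 -0.68]
```

```bash
cat > sim.py <<'E'
from ik import *
def stepto(q,P,M):
    def f(x):
        a,b=fk(x,p,s);return np.r_[(a-P)*5,(b.inv()*M).as_rotvec(),(x-q)*.01]
    r=least_squares(f,np.clip(q,lo+1e-6,hi-1e-6),bounds=(lo,hi));return r.x,np.abs(f(r.x)[:6]).max()
def pose(az,t,roll):   # tool z leans t deg toward azimuth az (deg); roll 0,az 0: tool x ahead
    return R.from_euler('z',az,degrees=True)*R.from_euler('x',np.pi)*R.from_euler('yz',[t,roll],degrees=True)
def run(q,keys,n=10):
    for (P0,a0),(P1,a1) in zip(keys,keys[1:]):
        for u in np.linspace(0,1,n+1)[1:]:
            P=(1-u)*np.array(P0)+u*np.array(P1); a=(1-u)*np.array(a0)+u*np.array(a1)
            q,e=stepto(q,P,pose(*a))
        print(P1,a1,q.round(2),'err',round(e,3))
    return q
if __name__=='__main__':
    q=np.array([.86,.33,-.46,2.3,-1.36,.2,.22])
    for mode in (0,1):
        print('mode',mode)
        H=[.47,-.2,.27]
        # down, roll given so that tool x stays ahead at az=-90: roll = az
        k=[([.499,-.2077,.1386],(0,34,0)),(H,(0,20,0)),(H,(0,0,0))]
        q1=run(q,k)
        k=[(H,(-90,0,-90)),(H,(-90,35,-90)),(H,(-45,35,-45 if mode==0 else -90)),(H,(0,35,0 if mode==0 else -90)),([.5,-.197,.12],(0,35,0 if mode==0 else -90)),([.5,-.197,.075],(0,35,0 if mode==0 else -90)),([.528,-.197,.075],(0,35,0 if mode==0 else -90)),([.528,-.197,.095],(0,35,0 if mode==0 else -90))]
        run(q1,k)
E
python3 sim.py
```

```text
mode 0
[0.47, -0.2, 0.27] (0, 20, 0) [ 0.37  0.06  0.02  2.13 -0.26  0.66 -0.98] err 0.0
[0.47, -0.2, 0.27] (0, 0, 0) [ 0.3   0.18  0.02  1.95 -0.    1.02 -1.24] err 0.0
[0.47, -0.2, 0.27] (-90, 35, -90) [ 0.42  0.    0.04  2.27 -0.76  0.45 -0.47] err 0.0
[0.47, -0.2, 0.27] (-45, 35, -45) [ 0.42  0.    0.04  2.27 -0.76  0.45 -0.47] err 0.0
[0.47, -0.2, 0.27] (0, 35, 0) [ 0.42  0.    0.04  2.27 -0.76  0.45 -0.47] err 0.0
[0.5, -0.197, 0.12] (0, 35, 0) [ 0.69  0.34 -0.3   2.29 -1.34  0.2   0.16] err 0.053
[0.5, -0.197, 0.075] (0, 35, 0) [ 0.66  0.43 -0.27  2.27 -1.34  0.2   0.2 ] err 0.105
[0.528, -0.197, 0.075] (0, 35, 0) [ 0.58  0.46 -0.21  2.22 -1.34  0.2   0.16] err 0.098
[0.528, -0.197, 0.095] (0, 35, 0) [ 0.58  0.42 -0.22  2.23 -1.34  0.2   0.14] err 0.075
mode 1
[0.47, -0.2, 0.27] (0, 20, 0) [ 0.37  0.06  0.02  2.13 -0.26  0.66 -0.98] err 0.0
[0.47, -0.2, 0.27] (0, 0, 0) [ 0.3   0.18  0.02  1.95 -0.    1.02 -1.24] err 0.0
[0.47, -0.2, 0.27] (-90, 35, -90) [ 0.42  0.    0.04  2.27 -0.76  0.45 -0.47] err 0.0
[0.47, -0.2, 0.27] (-45, 35, -90) [ 0.54  0.17  0.07  2.07 -0.77  0.99  0.29] err 0.0
[0.47, -0.2, 0.27] (0, 35, -90) [ 0.55  0.35 -0.01  1.83 -0.49  1.38  0.75] err 0.0
[0.5, -0.197, 0.12] (0, 35, -90) [ 0.53  0.58 -0.03  1.86 -0.53  1.13  0.85] err 0.0
[0.5, -0.197, 0.075] (0, 35, -90) [ 0.54  0.65 -0.04  1.87 -0.55  1.06  0.9 ] err 0.0
[0.528, -0.197, 0.075] (0, 35, -90) [ 0.52  0.68 -0.04  1.81 -0.55  1.08  0.86] err 0.0
[0.528, -0.197, 0.095] (0, 35, -90) [ 0.51  0.65 -0.04  1.81 -0.54  1.11  0.84] err 0.0
```

```bash
sed -i "s/'yz'/'YZ'/" sim.py; python3 sim.py
```

```text
mode 0
[0.47, -0.2, 0.27] (0, 20, 0) [ 0.37  0.06  0.02  2.13 -0.26  0.66 -0.98] err 0.0
[0.47, -0.2, 0.27] (0, 0, 0) [ 0.3   0.18  0.02  1.95 -0.    1.02 -1.24] err 0.0
[0.47, -0.2, 0.27] (-90, 35, -90) [ 0.01  0.17  0.03  2.08  0.76  0.97 -1.99] err 0.0
[0.47, -0.2, 0.27] (-45, 35, -45) [ 0.08  0.    0.09  2.27  0.75  0.43 -2.  ] err 0.0
[0.47, -0.2, 0.27] (0, 35, 0) [ 0.11  0.    0.35  2.27 -0.77  0.45 -0.47] err 0.0
[0.5, -0.197, 0.12] (0, 35, 0) [ 0.69  0.34 -0.3   2.29 -1.34  0.2   0.16] err 0.053
[0.5, -0.197, 0.075] (0, 35, 0) [ 0.66  0.43 -0.27  2.27 -1.34  0.2   0.2 ] err 0.105
[0.528, -0.197, 0.075] (0, 35, 0) [ 0.58  0.46 -0.21  2.22 -1.34  0.2   0.16] err 0.098
[0.528, -0.197, 0.095] (0, 35, 0) [ 0.58  0.42 -0.22  2.23 -1.34  0.2   0.14] err 0.075
mode 1
[0.47, -0.2, 0.27] (0, 20, 0) [ 0.37  0.06  0.02  2.13 -0.26  0.66 -0.98] err 0.0
[0.47, -0.2, 0.27] (0, 0, 0) [ 0.3   0.18  0.02  1.95 -0.    1.02 -1.24] err 0.0
[0.47, -0.2, 0.27] (-90, 35, -90) [ 0.01  0.17  0.03  2.08  0.76  0.97 -1.99] err 0.0
[0.47, -0.2, 0.27] (-45, 35, -90) [ 0.11  0.    0.06  2.27  0.75  0.43 -1.22] err 0.0
[0.47, -0.2, 0.27] (0, 35, -90) [ 0.12  0.    0.34  2.27 -0.77  0.45  1.1 ] err 0.0
[0.5, -0.197, 0.12] (0, 35, -90) [ 0.69  0.34 -0.3   2.29 -1.34  0.2   1.73] err 0.053
[0.5, -0.197, 0.075] (0, 35, -90) [ 0.66  0.43 -0.27  2.27 -1.34  0.2   1.77] err 0.105
[0.528, -0.197, 0.075] (0, 35, -90) [ 0.58  0.46 -0.21  2.22 -1.34  0.2   1.73] err 0.098
[0.528, -0.197, 0.095] (0, 35, -90) [ 0.58  0.42 -0.22  2.23 -1.34  0.2   1.72] err 0.075
```

```bash
cat > s2.py <<'E'
from sim import *
q0=np.array([ 0.3,0.18,0.02,1.95,-0.0,1.02,-1.24])
H=[.47,-.22,.27]
for L in ([.475,-.23,.1],[.475,-.23,.13]):
  for t,c in ((32,32),(36,40)):
    print(L,t,c)
    q=run(q0,[(H,(-90,0,-90)),(H,(-90,t,-90)),(L,(-90,t,-90)),(L,(-60,c,-60)),(L,(-30,c,-30)),(L,(0,c,0)),([.5,-.197,.08],(0,c,0)),([.528,-.197,.08],(0,c,0)),([.528,-.197,.095],(0,c,0))])
E
python3 s2.py
```

```text
[0.475, -0.23, 0.1] 32 32
[0.47, -0.22, 0.27] (-90, 32, -90) [ 0.05  0.17  0.05  2.06  0.7   0.93 -1.89] err 0.0
[0.475, -0.23, 0.1] (-90, 32, -90) [ 0.01  0.45  0.13  2.16  0.93  0.62 -2.24] err 0.0
[0.475, -0.23, 0.1] (-60, 32, -60) [-0.08  0.39  0.31  2.3   1.37  0.27 -2.68] err 0.0
[0.475, -0.23, 0.1] (-30, 32, -30) [ 1.2   0.57 -1.02  2.36  1.89  0.52 -2.93] err 0.0
[0.475, -0.23, 0.1] (0, 32, 0) [ 1.37  0.61 -1.04  2.32  1.65  0.2  -2.62] err 0.0
[0.5, -0.197, 0.08] (0, 32, 0) [ 1.3   0.73 -1.09  2.32  1.87  0.35 -2.85] err 0.0
[0.528, -0.197, 0.08] (0, 32, 0) [ 1.24  0.75 -1.07  2.26  1.81  0.36 -2.81] err 0.0
[0.528, -0.197, 0.095] (0, 32, 0) [ 1.24  0.7  -1.07  2.26  1.71  0.33 -2.74] err 0.0
[0.475, -0.23, 0.1] 36 40
[0.47, -0.22, 0.27] (-90, 36, -90) [ 0.02  0.17  0.05  2.08  0.78  0.95 -1.98] err 0.0
[0.475, -0.23, 0.1] (-90, 36, -90) [-0.02  0.47  0.13  2.17  1.03  0.67 -2.36] err 0.0
[0.475, -0.23, 0.1] (-60, 40, -60) [ 1.01  0.68 -1.05  2.35  1.84  1.04 -2.93] err 0.0
[0.475, -0.23, 0.1] (-30, 40, -30) [ 1.4   0.94 -1.35  2.41  2.08  0.96 -2.9 ] err 0.019
[0.475, -0.23
[... 1061 characters left out ...]
] 36 40
[0.47, -0.22, 0.27] (-90, 36, -90) [ 0.02  0.17  0.05  2.08  0.78  0.95 -1.98] err 0.0
[0.475, -0.23, 0.13] (-90, 36, -90) [-0.    0.41  0.11  2.16  0.98  0.71 -2.28] err 0.0
[0.475, -0.23, 0.13] (-60, 40, -60) [ 0.4   0.35 -0.3   2.33  1.67  0.58 -2.93] err 0.004
[0.475, -0.23, 0.13] (-30, 40, -30) [ 1.42  0.79 -1.35  2.41  2.01  0.83 -2.92] err 0.009
[0.475, -0.23, 0.13] (0, 40, 0) [ 1.61  0.84 -1.36  2.37  1.91  0.4  -2.74] err 0.0
[0.5, -0.197, 0.08] (0, 40, 0) [ 1.46  1.03 -1.31  2.38  2.14  0.6  -2.92] err 0.0
[0.528, -0.197, 0.08] (0, 40, 0) [ 1.41  1.03 -1.3   2.32  2.11  0.6  -2.91] err 0.0
[0.528, -0.197, 0.095] (0, 40, 0) [ 1.42  0.99 -1.32  2.32  2.06  0.58 -2.88] err 0.0
```

```bash
cat > s3.py <<'E'
from sim import *
q0=np.array([ 0.3,0.18,0.02,1.95,-0.0,1.02,-1.24])
H=[.47,-.22,.27];L=[.475,-.23,.1];F=[.528,-.197,.08];G=[.528,-.197,.095]
for rf in (-60,-90):
    t,c=32,36
    print('right',rf)
    run(q0,[(H,(-90,0,-90)),(H,(-90,t,-90)),(L,(-90,t,-90)),(L,(-60,c,-90)),(L,(-30,c,min(-60,rf))),(L,(0,c,rf)),([.5,-.197,.08],(0,c,rf)),(F,(0,c,rf)),(G,(0,c,rf))])
for az in (30,45):
  for rf in (az,):
    t,c=36,36
    print('left',az,rf)
    run(q0,[(H,(az,0,az)),(H,(az,t,rf)),([.475,-.23,.1],(az,t,rf)),([.5,-.2,.08],(az,c,rf)),(F,(az,c,rf)),(G,(az,c,rf))])
E
python3 s3.py
```

```text
right -60
[0.47, -0.22, 0.27] (-90, 32, -90) [ 0.05  0.17  0.05  2.06  0.7   0.93 -1.89] err 0.0
[0.475, -0.23, 0.1] (-90, 32, -90) [ 0.01  0.45  0.13  2.16  0.93  0.62 -2.24] err 0.0
[0.475, -0.23, 0.1] (-60, 36, -90) [-0.04  0.4   0.23  2.32  1.65  0.35 -2.45] err 0.0
[0.475, -0.23, 0.1] (-30, 36, -60) [ 0.85  0.41 -0.59  2.4   2.33  0.35 -2.93] err 0.0
[0.475, -0.23, 0.1] (0, 36, -60) [ 1.41  0.65 -1.06  2.35  2.1   0.2  -1.98] err 0.0
[0.5, -0.197, 0.08] (0, 36, -60) [ 1.32  0.75 -1.1   2.35  2.15  0.35 -2.05] err 0.0
[0.528, -0.197, 0.08] (0, 36, -60) [ 1.25  0.76 -1.06  2.29  2.1   0.34 -2.02] err 0.0
[0.528, -0.197, 0.095] (0, 36, -60) [ 1.25  0.7  -1.05  2.29  2.04  0.29 -2.  ] err 0.0
right -90
[0.47, -0.22, 0.27] (-90, 32, -90) [ 0.05  0.17  0.05  2.06  0.7   0.93 -1.89] err 0.0
[0.475, -0.23, 0.1] (-90, 32, -90) [ 0.01  0.45  0.13  2.16  0.93  0.62 -2.24] err 0.0
[0.475, -0.23, 0.1] (-60, 36, -90) [-0.04  0.4   0.23  2.32  1.65  0.35 -2.45] err 0.0
[0.475, -0.23, 0.1] (-30, 36, -90) [ 0.5   0.36 -0.18  2.4   2.68  0.26 -2.82] err 0.0
[0.475, -0.23, 0.1] (0, 36, -90) [ 1.12
[... 490 characters left out ...]
0.0
[0.5, -0.2, 0.08] (30, 36, 30) [ 0.64  0.49 -0.12  2.22 -1.29  0.54  0.16] err 0.0
[0.528, -0.197, 0.08] (30, 36, 30) [ 0.61  0.51 -0.12  2.17 -1.28  0.52  0.11] err 0.0
[0.528, -0.197, 0.095] (30, 36, 30) [ 0.59  0.48 -0.11  2.17 -1.23  0.54  0.05] err 0.0
left 45 45
[0.47, -0.22, 0.27] (45, 36, 45) [ 0.63  0.2   0.01  2.05 -0.77  1.01 -0.47] err 0.0
[0.475, -0.23, 0.1] (45, 36, 45) [ 0.68  0.49 -0.05  2.13 -0.98  0.76 -0.11] err 0.0
[0.5, -0.2, 0.08] (45, 36, 45) [ 0.64  0.53 -0.09  2.13 -1.04  0.69 -0.1 ] err 0.0
[0.528, -0.197, 0.08] (45, 36, 45) [ 0.6   0.55 -0.09  2.08 -1.03  0.68 -0.15] err 0.0
[0.528, -0.197, 0.095] (45, 36, 45) [ 0.6   0.52 -0.08  2.08 -1.01  0.7  -0.19] err 0.0
```

```bash
python3 - <<'E'
from h import *
from sim import pose
o=r.get_obs();M=R.from_rotvec(o['orientation']);T=pose(35,40,35)
to(.475,-.225,.17)
print(np.degrees((M.inv()*T).as_rotvec()).round(2),T.as_matrix().round(3))
from sim import run
q=run(o['joints'],[(o['tcp_pos'],(0,34,0)),([.475,-.225,.17],(35,40,35)),([.475,-.225,.07],(35,40,35)),([.528,-.202,.07],(35,40,35)),([.528,-.202,.1],(35,40,35))])
E
```

```text
tcp [ 0.4989 -0.2077  0.1386] tool axes [[0.83, 0.033, 0.556], [-0.005, -0.998, 0.068], [0.557, -0.06, -0.828]] shift [-0.0023  0.0146 -0.0405] q [ 0.86  0.33 -0.46  2.3  -1.36  0.17  0.22]
[17.75 -0.49  6.29] [[ 0.843  0.11   0.527]
 [-0.11  -0.923  0.369]
 [ 0.527 -0.369 -0.766]]
[0.475, -0.225, 0.17] (35, 40, 35) [ 0.93  0.35 -0.31  2.18 -0.98  0.71 -0.13] err 0.0
[0.475, -0.225, 0.07] (35, 40, 35) [ 0.97  0.56 -0.37  2.21 -1.15  0.54  0.15] err 0.0
[0.528, -0.202, 0.07] (35, 40, 35) [ 0.87  0.59 -0.39  2.15 -1.17  0.49  0.08] err 0.0
[0.528, -0.202, 0.1] (35, 40, 35) [ 0.86  0.53 -0.37  2.14 -1.11  0.54 -0.02] err 0.0
```

Feasible with the tool leaning 35° to the left. First retreat, then turn.

```bash
python3 -m jog '[{"fingers":0,"x":-0.001,"y":0.007,"z":-0.02,"rx":0,"ry":0,"rz":0},{"fingers":0,"x":-0.001,"y":0.007,"z":-0.02,"rx":0,"ry":0,"rz":0},{"fingers":0,"x":0,"y":0,"z":0,"rx":6,"ry":0,"rz":2.1},{"fingers":0,"x":0,"y":0,"z":0,"rx":6,"ry":0,"rz":2.1},{"fingers":0,"x":0,"y":0,"z":0,"rx":6,"ry":-0.5,"rz":2.1},{"fingers":0,"x":0,"y":0,"z":0,"rx":0,"ry":0,"rz":0}]'; python3 -c "
from h import *
to(.478,-.22,.07)
M=R.from_rotvec(r.get_obs()['orientation']).as_matrix();print(M.T@[.01,0,0],M.T@[0,.01,0],M.T@[0,0,.01])"
```

```text
clock: 5.78
tcp_pos: [0.4753, -0.2247, 0.1681]
orientation: [-2.629, -0.002, -0.779]
contact_force: [1.3, 0.7, -0.4]
grip_width: 0.0001
gripper_force: 0.0
tcp [ 0.4753 -0.2247  0.1681] tool axes [[0.845, 0.112, 0.523], [-0.109, -0.921, 0.373], [0.524, -0.372, -0.766]] shift [-0.0496  0.0325  0.0783] q [ 0.87  0.37 -0.21  2.17 -1.05  0.7  -0.03]
[0.00845003 0.00111764 0.00522952] [-0.0010903  -0.00921368  0.00373087] [ 0.00523529 -0.00372277 -0.00766373]
```

```bash
python3 -m jog '[{"fingers":0,"x":-0.0124,"y":0.0081,"z":0.0196,"rx":0,"ry":0,"rz":0},{"fingers":0,"x":-0.0124,"y":0.0081,"z":0.0196,"rx":0,"ry":0,"rz":0},{"fingers":0,"x":-0.0124,"y":0.0081,"z":0.0196,"rx":0,"ry":0,"rz":0},{"fingers":0,"x":-0.0124,"y":0.0081,"z":0.0196,"rx":0,"ry":0,"rz":0},{"fingers":0,"x":0,"y":0,"z":0,"rx":0,"ry":0,"rz":0}]'; python3 -c "
from h import *
to(.528,-.202,.07)"
```

```text
clock: 6.4
tcp_pos: [0.4771, -0.2166, 0.0694]
orientation: [-2.627, -0.005, -0.775]
contact_force: [-0.6, 0.4, -0.4]
grip_width: 0.0001
gripper_force: 0.0
tcp [ 0.4771 -0.2166  0.0694] tool axes [[0.846, 0.114, 0.52], [-0.107, -0.92, 0.376], [0.522, -0.374, -0.766]] shift [ 0.0418 -0.0078  0.0315] q [ 0.93  0.57 -0.3   2.2  -1.25  0.54  0.26]
```

```bash
python3 -m jog '[{"fingers":0,"x":0.0104,"y":-0.002,"z":0.0079,"rx":0,"ry":0,"rz":0},{"fingers":0,"x":0.0104,"y":-0.002,"z":0.0079,"rx":0,"ry":0,"rz":0},{"fingers":0,"x":0.0104,"y":-0.002,"z":0.0079,"rx":0,"ry":0,"rz":0},{"fingers":0,"x":0.0104,"y":-0.002,"z":0.0079,"rx":0,"ry":0,"rz":0},{"fingers":0,"x":0,"y":0,"z":0,"rx":0,"ry":0,"rz":0}]' && python3 -m jog '[{"fingers":0,"x":0.0026,"y":-0.0019,"z":-0.0038,"rx":0,"ry":0,"rz":0},{"fingers":0,"x":0.0026,"y":-0.0019,"z":-0.0038,"rx":0,"ry":0,"rz":0},{"fingers":0,"x":0.0026,"y":-0.0019,"z":-0.0038,"rx":0,"ry":0,"rz":0},{"fingers":0,"x":0,"y":0,"z":0,"rx":0,"ry":0,"rz":0}]'; python3 - <<'E'
from h import *
r.grab_frame('scene')
for q in r.landmark_of('paddle_face','scene')[:2]: print(np.round(q['xyz'],3),q['score'])
E
```

```text
clock: 7.02
tcp_pos: [0.5301, -0.2028, 0.0715]
orientation: [-2.626, -0.008, -0.781]
contact_force: [-1.3, -0.5, -0.2]
grip_width: -0.0001
gripper_force: 0.0
clock: 7.52
tcp_pos: [0.5282, -0.2038, 0.0861]
orientation: [-2.628, -0.004, -0.78]
contact_force: [-1.7, -1.5, -0.6]
grip_width: -0.0001
gripper_force: 1.1
[ 0.515 -0.413  0.   ] 0.74
[ 0.552 -0.193  0.086] 0.54
```

```bash
for i in 1 2; do python3 -m jog '[{"fingers":0,"x":0.0021,"y":-0.0015,"z":-0.0031,"rx":0,"ry":0,"rz":0},{"fingers":0,"x":0,"y":0,"z":0,"rx":0,"ry":0,"rz":0}]'|egrep 'tcp|contact|gripper_f'; done
```

```text
tcp_pos: [0.5284, -0.2036, 0.09]
contact_force: [-4.0, -1.6, -2.0]
gripper_force: 2.0
tcp_pos: [0.5273, -0.2035, 0.0929]
contact_force: [-4.7, -0.8, -10.3]
gripper_force: 5.2
```

```bash
python3 -m jog '[{"fingers":0,"x":0.001,"y":-0.0007,"z":-0.0015,"rx":0,"ry":0,"rz":0},{"fingers":0,"x":0,"y":0,"z":0,"rx":0,"ry":0,"rz":0}]'|egrep 'tcp|contact|gripper_f';python3 - <<'E'
from h import *
r.grab_frame('scene')
for q in r.landmark_of('paddle_face','scene')[:3]: print(np.round(q['xyz'],3),q['score'])
p,d=save('scene','s2.png')
c=cv2.imread('pics/scene1.png')[170:230,270:350];e=cv2.imread('pics/s2.png')[170:230,270:350]
cv2.imwrite('pics/c2.png',cv2.resize(np.hstack([c,e]),(800,300),interpolation=2))
E
```

```text
tcp_pos: [0.5266, -0.2034, 0.0942]
contact_force: [-6.7, -0.7, -12.0]
gripper_force: 6.4
[ 0.553 -0.191  0.092] 0.4
```

View pics/c2.png

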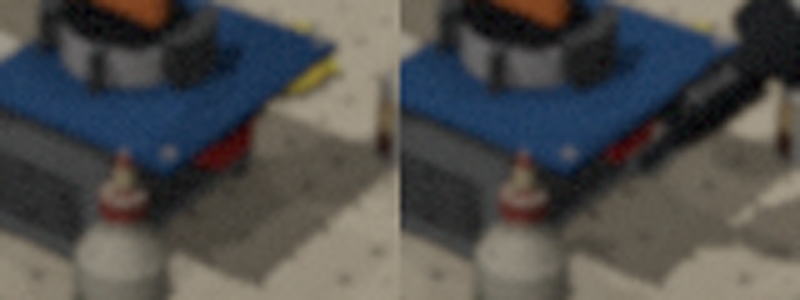

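Left is before and right is now: the red paddle is visibly shorter at crop (630,145). One more firm push, then back out level.

```bash
python3 -m jog '[{"fingers":0,"x":0.0028,"y":-0.0009,"z":-0.0005,"rx":0,"ry":0,"rz":0},{"fingers":0,"x":0.0012,"y":-0.0008,"z":-0.0015,"rx":0,"ry":0,"rz":0},{"fingers":0,"x":0,"y":0,"z":0,"rx":0,"ry":0,"rz":0},{"fingers":0,"x":0,"y":0,"z":0,"rx":0,"ry":0,"rz":0}]'|egrep 'tcp|contact|gripper_f'
python3 -m jog '[{"fingers":0,"x":-0.0085,"y":-0.0011,"z":-0.0052,"rx":0,"ry":0,"rz":0},{"fingers":0,"x":-0.0127,"y":-0.0017,"z":-0.0078,"rx":0,"ry":0,"rz":0},{"fingers":0,"x":-0.0127,"y":-0.0017,"z":-0.0078,"rx":0,"ry":0,"rz":0},{"fingers":0,"x":-0.017,"y":-0.0022,"z":-0.0104,"rx":0,"ry":0,"rz":0},{"fingers":0,"x":0,"y":0,"z":0,"rx":0,"ry":0,"rz":0}]'
python3 - <<'E'
from h import *
for c in ('scene','wrist'):
  p,d=save(c,c+'3.png')
  for q in r.landmark_of('paddle_face',c)[:3]: print(c,np.round(q['xyz'],3),q['score'])
a=cv2.imread('pics/scene1.png');e=cv2.imread('pics/scene3.png')
cv2.imwrite('pics/c3.png',np.vstack([cv2.resize(np.hstack([a[170:230,270:350],e[170:230,270:350]]),(640,240),interpolation=2),cv2.resize(cv2.imread('pics/wrist3.png'),(480,360)).repeat(1,0) if 0 else cv2.copyMakeBorder(cv2.resize(cv2.imread('pics/wrist3.png'),(480,360)),0,0,0,160,0)]))
E
```

```text
tcp_pos: [0.5259, -0.203, 0.096]
contact_force: [-9.8, -1.5, -20.8]
gripper_force: 10.2
clock: 9.65
tcp_pos: [0.4691, -0.2036, 0.1]
orientation: [-2.628, -0.002, -0.78]
contact_force: [0.4, 0.2, -0.3]
grip_width: 0.0002
gripper_force: 0.0
scene [ 0.529 -0.214  0.121] 0.6
scene [ 0.554 -0.192  0.091] 0.56
wrist [ 0.548 -0.201  0.09 ] 0.66
```

View pics/c3.png

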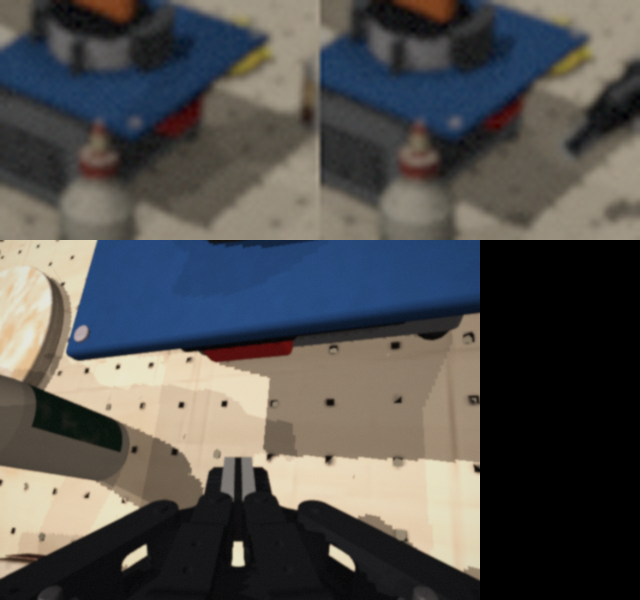

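Paddle is in: it took 21 N at the stop, and less red shows at crop (505,115). Next the cover: rise, go upright, open, and look from above.

```bash
python3 - <<'E'
from h import *
to(.56,-.21,.28)
M=R.from_rotvec(r.get_obs()['orientation'])
print(np.degrees((M.inv()*R.from_euler('x',np.pi)).as_rotvec()).round(2))
E
```

```text
tcp [ 0.4714 -0.2033  0.1003] tool axes [[0.844, 0.115, 0.524], [-0.108, -0.921, 0.375], [0.526, -0.373, -0.765]] shift [ 0.1699 -0.0507 -0.0935] q [ 0.91  0.49 -0.3   2.23 -1.22  0.57  0.2 ]
[-23.29 -32.67   0.23]
```

```bash
python3 -m jog '[{"fingers":0,"x":0.0425,"y":-0.0127,"z":-0.0234,"rx":0,"ry":0,"rz":0},{"fingers":0,"x":0.0425,"y":-0.0127,"z":-0.0234,"rx":0,"ry":0,"rz":0},{"fingers":0,"x":0.0425,"y":-0.0127,"z":-0.0234,"rx":0,"ry":0,"rz":0},{"fingers":0,"x":0.0425,"y":-0.0127,"z":-0.0234,"rx":0,"ry":0,"rz":0},{"fingers":0.085,"x":0,"y":0,"z":0,"rx":-5.8,"ry":-8.2,"rz":0},{"fingers":0.085,"x":0,"y":0,"z":0,"rx":-5.8,"ry":-8.2,"rz":0},{"fingers":0.085,"x":0,"y":0,"z":0,"rx":-5.8,"ry":-8.2,"rz":0},{"fingers":0.085,"x":0,"y":0,"z":0,"rx":-5.8,"ry":-8.2,"rz":0}]' 60;  python3 - <<'E'
from h import *
p,d=save('wrist','w4.png')
for t in ('collar','cover','cover_grip'):
  for q in r.landmark_of(t,'wrist')[:2]: print(t,np.round(q['xyz'],3),q['score'])
X=cloud('wrist',d);p=p.astype(int)
m=(p[...,0]>p[...,2]*1.8)&(p[...,0]>100)&(X[...,2]>.194)&(X[...,2]<.21)&(abs(X[...,0]-.65)<.06)&(abs(X[...,1]+.21)<.06)
q=X[m][:,:2].astype(np.float32);print('bar',cv2.minAreaRect(q*1000),m.sum(),np.median(X[m][:,2]))
to(.65,-.208,.26)
M=R.from_rotvec(r.get_obs()['orientation'])
print(np.degrees((M.inv()*R.from_euler('x',np.pi)).as_rotvec()).round(2))
E
```

```text
clock: 10.85
tcp_pos: [0.5602, -0.2095, 0.2808]
orientation: [3.14, 0.008, -0.003]
contact_force: [0.7, 0.3, -0.4]
grip_width: 0.0724
gripper_force: 0.0
cover [ 0.373 -0.277  0.   ] 0.86
cover [ 0.649 -0.212  0.156] 0.61
cover_grip [ 0.374 -0.274  0.033] 0.94
cover_grip [ 0.646 -0.209  0.187] 0.77
bar ((646.519287109375, -206.1829376220703), (15.928519248962402, 64.0996322631836), 84.08708953857422) 3706 0.19865329894248557
tcp [ 0.56   -0.2085  0.279 ] tool axes [[1.0, 0.007, 0.001], [0.007, -1.0, 0.005], [0.001, -0.005, -1.0]] shift [0.09   0.0002 0.0192] q [ 0.25  0.32  0.01  1.71 -0.01  1.1  -1.3 ]
[-0.31 -0.08  0.42]
```

View pics/w4.png

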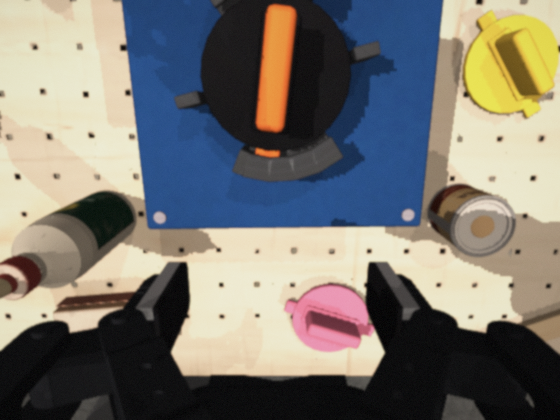

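The wrist view shows the locked cover with its orange bar from (280,10) to (270,130), yaw about -6°, centred near (0.647,-0.206). The pink one at (330,318) and yellow one at (512,62) are the look-alikes. Now I'll go over the cover, down, and grip.

```bash
python3 -m jog '[{"fingers":0.085,"x":0.044,"y":-0.001,"z":0,"rx":0,"ry":0,"rz":3},{"fingers":0.085,"x":0.044,"y":0.0015,"z":0,"rx":0,"ry":0,"rz":3},{"fingers":0.085,"x":0,"y":0,"z":0,"rx":0,"ry":0,"rz":0},{"fingers":0.085,"x":0,"y":0,"z":0.03,"rx":0,"ry":0,"rz":0},{"fingers":0.085,"x":0,"y":0,"z":0.03,"rx":0,"ry":0,"rz":0},{"fingers":0.085,"x":0,"y":0,"z":0.02,"rx":0,"ry":0,"rz":0},{"fingers":0.085,"x":0,"y":0,"z":0.007,"rx":0,"ry":0,"rz":0},{"fingers":0.085,"x":0,"y":0,"z":0,"rx":0,"ry":0,"rz":0}]'; python3 -c "
from h import *
to(.647,-.2065,.191)"
```

```text
clock: 12.05
tcp_pos: [0.6472, -0.2123, 0.193]
orientation: [-3.134, 0.158, -0.001]
contact_force: [0.1, 0.3, 0.3]
grip_width: 0.0846
gripper_force: 0.0
tcp [ 0.6472 -0.2123  0.193 ] tool axes [[0.995, -0.1, 0.001], [-0.1, -0.995, 0.003], [0.0, -0.003, -1.0]] shift [-0.0008 -0.0058  0.002 ] q [ 0.21  0.54  0.02  1.59 -0.02  1.01 -1.43]
```

Centre by 6 mm along y, then close.

```bash
python3 -m jog '[{"fingers":0.085,"x":0,"y":-0.006,"z":0.001,"rx":0,"ry":0,"rz":0},{"fingers":0.01,"x":0,"y":0,"z":0,"rx":0,"ry":0,"rz":0},{"fingers":0.01,"x":0,"y":0,"z":0,"rx":0,"ry":0,"rz":0},{"fingers":0.01,"x":0,"y":0,"z":0,"rx":0,"ry":0,"rz":0},{"fingers":0.01,"x":0,"y":0,"z":0,"rx":0,"ry":0,"rz":0},{"fingers":0.01,"x":0,"y":0,"z":0,"rx":0,"ry":0,"rz":0},{"fingers":0.01,"x":0,"y":0,"z":0,"rx":0,"ry":0,"rz":0}]' 60
```

```text
clock: 12.92
tcp_pos: [0.648, -0.207, 0.1921]
orientation: [-3.136, 0.158, -0.001]
contact_force: [-0.7, -3.8, 3.1]
grip_width: 0.0149
gripper_force: 60.4
```

```bash
python3 -m jog '[{"fingers":0.01,"x":0,"y":0,"z":0,"rx":0,"ry":0,"rz":-5},{"fingers":0.01,"x":0,"y":0,"z":0,"rx":0,"ry":0,"rz":-10},{"fingers":0.01,"x":0,"y":0,"z":0,"rx":0,"ry":0,"rz":-10},{"fingers":0.01,"x":0,"y":0,"z":0,"rx":0,"ry":0,"rz":-5},{"fingers":0.01,"x":0,"y":0,"z":0,"rx":0,"ry":0,"rz":0}]'; python3 -c "
from h import *
o=r.get_obs();print(o['moment'].round(2),o['joints'].round(2))"
```

```text
clock: 13.55
tcp_pos: [0.6482, -0.2065, 0.1921]
orientation: [-3.069, -0.659, -0.003]
contact_force: [-0.2, -2.0, 2.2]
grip_width: 0.0153
gripper_force: 60.5
[-0.77  0.13  0.15] [ 0.29  0.54 -0.1   1.59  0.06  1.01 -0.98]
```

```bash
python3 -m jog '[{"fingers":0.01,"x":0,"y":0,"z":0,"rx":0,"ry":0,"rz":-10},{"fingers":0.01,"x":0,"y":0,"z":0,"rx":0,"ry":0,"rz":-10},{"fingers":0.01,"x":0,"y":0,"z":0,"rx":0,"ry":0,"rz":-10},{"fingers":0.01,"x":0,"y":0,"z":0,"rx":0,"ry":0,"rz":-10},{"fingers":0.01,"x":0,"y":0,"z":0,"rx":0,"ry":0,"rz":-10},{"fingers":0.01,"x":0,"y":0,"z":0,"rx":0,"ry":0,"rz":-5},{"fingers":0.01,"x":0,"y":0,"z":0,"rx":0,"ry":0,"rz":0},{"fingers":0.01,"x":0,"y":0,"z":0,"rx":0,"ry":0,"rz":0}]'; python3 - <<'E'
from h import *
o=r.get_obs();print(o['moment'].round(2),o['joints'].round(2))
save('wrist','w5.png');p,d=r.grab_frame('top')
cv2.imwrite('pics/c5.png',np.hstack([cv2.resize(cv2.imread('pics/w5.png'),(400,300)),cv2.resize(p[120:220,290:400,::-1],(330,300),interpolation=2)]))
E
```

```text
clock: 14.55
tcp_pos: [0.6479, -0.2062, 0.1921]
orientation: [-2.421, -2.0, -0.003]
contact_force: [-2.3, -3.8, 5.7]
grip_width: 0.015
gripper_force: 60.8
[-0.76  0.43  0.27] [ 0.44  0.56 -0.32  1.58  0.19  1.04 -0.12]
```

View pics/c5.png

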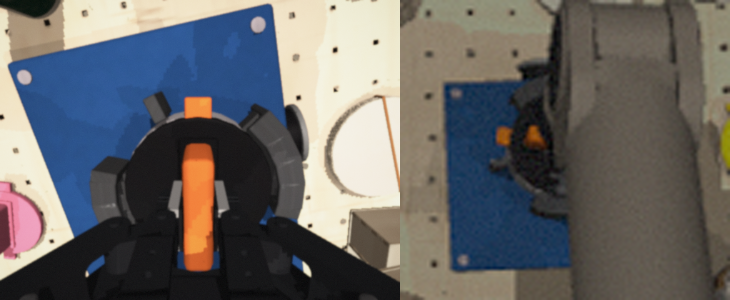

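The orange lug at (197,105) is clear of both claws. Lift.

```bash
python3 -m jog '[{"fingers":0.01,"x":0,"y":0,"z":-0.01,"rx":0,"ry":0,"rz":0},{"fingers":0.01,"x":0,"y":0,"z":-0.01,"rx":0,"ry":0,"rz":0},{"fingers":0.01,"x":0,"y":0,"z":-0.02,"rx":0,"ry":0,"rz":0},{"fingers":0.01,"x":0,"y":0,"z":-0.02,"rx":0,"ry":0,"rz":0},{"fingers":0.01,"x":0,"y":0,"z":-0.02,"rx":0,"ry":0,"rz":0},{"fingers":0.01,"x":0,"y":0,"z":-0.02,"rx":0,"ry":0,"rz":0},{"fingers":0.01,"x":0,"y":0,"z":-0.02,"rx":0,"ry":0,"rz":0},{"fingers":0.01,"x":0,"y":0,"z":0,"rx":0,"ry":0,"rz":0}]'; python3 - <<'E'
from h import *
to(.635,.2205,.31)
r.grab_frame('wrist')
for t in ('cover','cover_grip'):
  for q in r.landmark_of(t,'wrist')[:2]: print(t,np.round(q['xyz'],3),q['score'])
E
```

```text
clock: 15.65
tcp_pos: [0.649, -0.2063, 0.3142]
orientation: [2.419, 2.003, 0.007]
contact_force: [-1.0, 0.3, -1.1]
grip_width: 0.0147
gripper_force: 59.9
tcp [ 0.649  -0.2063  0.3142] tool axes [[0.186, 0.983, 0.004], [0.983, -0.186, 0.002], [0.003, 0.004, -1.0]] shift [ 0.4167 -0.0932  0.0051] q [ 0.45  0.46 -0.33  1.45  0.15  1.25 -0.09]
cover [ 0.373 -0.273  0.004] 0.96
cover [ 0.652 -0.213  0.275] 0.62
cover_grip [ 0.376 -0.279  0.034] 0.63
cover_grip [ 0.65  -0.212  0.311] 0.57
```

```bash
python3 -m jog '[{"fingers":0.01,"x":0.03,"y":-0.007,"z":0,"rx":0,"ry":0,"rz":0},{"fingers":0.01,"x":0.06,"y":-0.0133,"z":0,"rx":0,"ry":0,"rz":0},{"fingers":0.01,"x":0.06,"y":-0.0133,"z":0,"rx":0,"ry":0,"rz":0},{"fingers":0.01,"x":0.06,"y":-0.0133,"z":0,"rx":0,"ry":0,"rz":0},{"fingers":0.01,"x":0.06,"y":-0.0133,"z":0,"rx":0,"ry":0,"rz":0},{"fingers":0.01,"x":0.06,"y":-0.0133,"z":0,"rx":0,"ry":0,"rz":0},{"fingers":0.01,"x":0.06,"y":-0.0133,"z":0,"rx":0,"ry":0,"rz":0},{"fingers":0.01,"x":0.027,"y":-0.007,"z":0,"rx":0,"ry":0,"rz":0}]'; python3 - <<'E'
from h import *
r.grab_frame('scene')
for t in ('round','cover'):
  for q in r.landmark_of(t,'scene')[:2]: print(t,np.round(q['xyz'],3),q['score'])
to(.635,.2205,.06)
E
```

```text
clock: 16.8
tcp_pos: [0.6314, 0.226, 0.3118]
orientation: [-2.41, -2.008, -0.002]
contact_force: [0.3, -1.0, -1.0]
grip_width: 0.0152
gripper_force: 59.9
round [0.639 0.222 0.001] 0.6
cover [0.63  0.229 0.274] 0.64
cover [ 0.375 -0.272  0.001] 0.58
tcp [0.6322 0.2231 0.3118] tool axes [[0.182, 0.983, -0.002], [0.983, -0.182, 0.003], [0.003, -0.002, -1.0]] shift [-0.0028  0.0038  0.2517] q [-0.12  0.46 -0.45  1.47  0.2   1.26 -0.77]
```

```bash
python3 -m jog '[{"fingers":0.01,"x":0,"y":0.004,"z":0.04,"rx":0,"ry":0,"rz":0},{"fingers":0.01,"x":0,"y":0,"z":0.05,"rx":0,"ry":0,"rz":0},{"fingers":0.01,"x":0,"y":0,"z":0.05,"rx":0,"ry":0,"rz":0},{"fingers":0.01,"x":0,"y":0,"z":0.05,"rx":0,"ry":0,"rz":0},{"fingers":0.01,"x":0,"y":0,"z":0.03,"rx":0,"ry":0,"rz":0},{"fingers":0.01,"x":0,"y":0,"z":0.02,"rx":0,"ry":0,"rz":0},{"fingers":0.01,"x":0,"y":0,"z":0,"rx":0,"ry":0,"rz":0}]'; for i in 1 2 ; do python3 -m jog '[{"fingers":0.01,"x":0,"y":0,"z":0.004,"rx":0,"ry":0,"rz":0},{"fingers":0.01,"x":0,"y":0,"z":0,"rx":0,"ry":0,"rz":0}]'|egrep 'tcp|contact'; done
```

```text
clock: 17.82
tcp_pos: [0.6369, 0.2194, 0.0716]
orientation: [-2.419, -2.001, 0.001]
contact_force: [-0.3, -0.2, -1.8]
grip_width: 0.0151
gripper_force: 59.8
tcp_pos: [0.6381, 0.2212, 0.0702]
contact_force: [0.3, -0.3, -1.9]
tcp_pos: [0.6374, 0.2209, 0.0651]
contact_force: [0.5, -0.2, -1.1]
```

```bash
for i in 1 2 3; do python3 -m jog '[{"fingers":0.01,"x":0,"y":0,"z":0.002,"rx":0,"ry":0,"rz":0},{"fingers":0.01,"x":0,"y":0,"z":0,"rx":0,"ry":0,"rz":0}]'|egrep 'tcp|contact'; done
```

```text
tcp_pos: [0.6373, 0.2209, 0.0629]
contact_force: [0.6, 0.1, -1.9]
tcp_pos: [0.6373, 0.2209, 0.0609]
contact_force: [0.3, 0.8, -1.6]
tcp_pos: [0.6376, 0.2211, 0.0592]
contact_force: [-0.7, -0.5, -0.7]
```

```bash
python3 -m jog '[{"fingers":0.01,"x":0,"y":0,"z":0.0015,"rx":0,"ry":0,"rz":0},{"fingers":0.01,"x":0,"y":0,"z":0,"rx":0,"ry":0,"rz":0}]'|egrep 'tcp|contact'; python3 -m jog '[{"fingers":0.01,"x":0,"y":0,"z":0.001,"rx":0,"ry":0,"rz":0},{"fingers":0.01,"x":0,"y":0,"z":0,"rx":0,"ry":0,"rz":0}]'|egrep 'tcp|contact'
```

```text
tcp_pos: [0.6377, 0.2211, 0.0591]
contact_force: [-3.1, -1.4, 9.6]
tcp_pos: [0.6377, 0.2212, 0.059]
contact_force: [-6.6, -3.1, 16.3]
```

Touching down. Release, then rise.

```bash
python3 -m jog '[{"fingers":0.01,"x":0,"y":0,"z":-0.001,"rx":0,"ry":0,"rz":0},{"fingers":0.06,"x":0,"y":0,"z":0,"rx":0,"ry":0,"rz":0},{"fingers":0.06,"x":0,"y":0,"z":0,"rx":0,"ry":0,"rz":0},{"fingers":0.06,"x":0,"y":0,"z":0,"rx":0,"ry":0,"rz":0},{"fingers":0.06,"x":0,"y":0,"z":0,"rx":0,"ry":0,"rz":0},{"fingers":0.06,"x":0,"y":0,"z":-0.02,"rx":0,"ry":0,"rz":0},{"fingers":0.06,"x":0,"y":0,"z":-0.05,"rx":0,"ry":0,"rz":0},{"fingers":0.06,"x":0,"y":0,"z":-0.05,"rx":0,"ry":0,"rz":0}]' && python3 -m jog '[{"fingers":0.06,"x":0,"y":0,"z":-0.05,"rx":0,"ry":0,"rz":0},{"fingers":0.06,"x":0,"y":0,"z":-0.05,"rx":0,"ry":0,"rz":0},{"fingers":0.06,"x":0,"y":0,"z":0,"rx":0,"ry":0,"rz":0}]'; python3 - <<'E'
from h import *
save('scene','s6.png')
for t in ('round','cover','paddle_face','glue','tin','knob','block'):
  for q in r.landmark_of(t,'scene')[:2]: print(t,np.round(q['xyz'],3),q['score'])
E
```

```text
clock: 20.58
tcp_pos: [0.6374, 0.2207, 0.1801]
orientation: [-2.417, -2.003, -0.004]
contact_force: [1.1, 1.4, 0.8]
grip_width: 0.0598
gripper_force: 0.0
clock: 20.95
tcp_pos: [0.6394, 0.2218, 0.2846]
orientation: [2.419, 2.004, 0.02]
contact_force: [0.6, -0.1, -0.7]
grip_width: 0.0598
gripper_force: 0.0
round [0.639 0.224 0.001] 0.83
round [ 0.505 -0.018 -0.004] 0.73
cover [ 0.374 -0.276 -0.   ] 0.9
cover [0.639 0.222 0.021] 0.59
paddle_face [ 0.553 -0.194  0.092] 0.43
glue [ 0.505 -0.017 -0.002] 0.96
tin [ 0.513 -0.412  0.   ] 0.88
tin [ 0.554 -0.194  0.092] 0.46
knob [0.756 0.003 0.   ] 0.41
knob [ 0.511 -0.414 -0.002] 0.27
block [ 0.372 -0.009 -0.001] 0.67
```

View pics/s6.png

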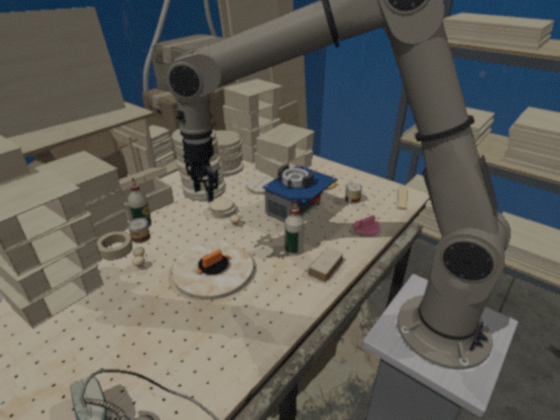

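The cover lies handle up in the middle of the round at (212,262), the bystanders are where they were, and the paddle is in.

```bash
python3 -c "
from bench import r
print(r.hand_in())"
```

```text
the job is handed in; nothing more can be done
None
```

The job is handed in, with no verdict returned: the paddle is pushed fully up, and the cover lies handle up within about 5 mm of the middle of the wooden round. The camera estimates for the glue, tin, knob and block agree with the start, and the robot's clock stood at about 21 s.

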